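# One chocolate into the espresso cup

## Robot

A 6-joint arm with a two-finger parallel gripper is mounted at the origin on a cart in front of the work surface, level with it; the furniture and walls round the work are solid. World frame = base frame: x ahead of the robot, y to its left, z up, the work surface at z = 0. Lengths are in m, angles in rad, forces in N, time in s.
With the tool pointing down it reaches from about 0.375 to 0.9 m from the base axis. Payload 3.1 kg.
Tool frame: the origin (TCP) lies at the very end of the fingers, on their centre line; the grasp point (between the pads) lies 19 mm behind it (hold_point_z is the distance from the TCP to the grasp point, in m); x points along the fingers, y is the direction in which the jaws open and shut, and the axes are right-handed (so a half turn about x gives the same grasp; the last joint's range is limited). The gripper opens to 87 mm and grips with 3 to 60 N. Pads are 19 mm wide; open, the fingers measure 117 mm over their backs; the gripper's body (75 mm by 190 mm) begins 51 mm behind the grasp point.
Start: joints at [0.959, 0.527, 1.433, -0, 1.181, -0.178], TCP at [0.263, 0.567, 0.223] pointing down, gripper open.
Joint ranges: [-3.08, 3.08], [-0.75, 2.2], [0.22, 2.44], [-1.43, 4.57], [0, 2.65], [-2.85, 2.85]. Speed limits (rad/s): [2.79, 2.79, 3.14, 3.14, 3.14, 3.14].

## Interface

Orientations are given as a unit quaternion [x, y, z, w].
In Python, from rig import * gives the robot as it stands.
- The arm moves only by the tool send_rows, never from a script. Its argument "steps" is a list that holds one entry, the list of rows, each a list of 6 numbers: the shift along the tool's x, y, z in cm, then the turn, a rotation vector about the tool's x, y, z in units of 6 degrees (1.0 is 6 degrees). In form: [[[x, y, z, wx, wy, wz], ...]]. A call has 1 to 8 rows; each row shifts and turns the pose as measured when the row begins, along the tool's axes as they then stand; what a row does not reach is not made up. A row lasts 1/12 s, in which the tool goes at most 41.7 mm and 7.16 degrees, less where a joint would pass 70% of its speed; a pose out of reach is approached as far as the arm can. A call is refused whole if a number of a shift passes 4.17 or a number of a turn 1, either way. A call with a gripper value outside its range is refused whole. "gripper" is the closure, from 0 (fully open) to 1 (shut), set as the call begins (left out, the last holds). The fingers move at their own pace and stop on an object; "force" is the grip in N (left out, the last holds). Time passes only in rows, so rows that do not move let the fingers close. It gives the time, the measured TCP pose, the force and the opening at its end, in the units of the state.
- get_obs(): the state, without advancing time (a new reading comes with each control period).
- camera(name): name is "side" or "top"; returns (picture, depth): 480x640x3 uint8, red, green, blue; 480x640 float32, m along the optical axis (not along the pixel's ray), 0 where there is no reading.
- camera_params(name): a dict with "intrinsics" (3x3 intrinsics, pixels), "position" and "attitude" of the camera in the world. Camera axes: x right, y down, z forward; pixel columns grow to the right and rows downward; lengths in m; the calibration is good to about 2 mm. A picture is of the moment at which its call begins. camera_params takes no time and is no camera call.
- hand_in(): hands the job in, once; it reports no verdict.
The state is a dict: "time": time; "q": joint angles; "joint_velocities": joint speeds; "joint_torque": joint torques, N m; "position": TCP position; "tool_rot": TCP orientation; "ft_force": force on the tool from outside, world axes, zero at the start; "moment": the same for the moment, N m; "grip_width": finger opening in m.
Only numpy, scipy, OpenCV 4.12 (cv2) and the standard library are available. Lean on these libraries where they do the work, as an engineer would, in place of code of your own. Each camera call takes 0.05 s, during which the arm holds its last target.

## Task

Get the espresso cup ready for a mocha. Push the cork coaster with the cup on it along the worktop until it sits fully home in the curved recess of the chocolate dispenser's base, then press the dispenser's black plate all the way down with the fingertips so that one chocolate rolls out into the cup, and let the plate come back up. Only one chocolate may come out; touch neither the cup nor the chocolates, lift nothing, and leave the jigger, the shot glass and the stopper where they stand.

Things in the scene. Friction and masses are not known exactly. Their poses are not given: they have to be found in the camera images.
- dispenser: Fixed chocolate dispenser: dark wooden base and column, sloping steel chute. Origin: on the worktop, centre of the base's curved recess, where the coaster's middle comes to rest. z up; +x runs back along the dispenser: push the coaster home along +x (slants are guided). Recess: arc of radius 49.5 mm open to -x, 60 degrees to either side, wall 11 mm high. Base to x = 174 mm, 104 mm wide.
- spout_lip (a point): Middle of the chute's open lower end: 18 mm behind the recess centre (+x of the dispenser), 76 mm above the worktop (underside 73), so it overhangs the cup. The chute is 32 mm wide and rises from here at 10 degrees along the dispenser's +x to x = 168 mm, end wall 125 mm high. Five chocolates wait in it in a row.
- rocker (a joint): Rocking lever, a steel rod yoke pivoted at the chute's sides. 0 = at rest (plate up, gate shut), 0.24 rad = fully down on its stop. Its other end then lifts the gate 16 mm and a pin rises through the chute floor to hold back the second chocolate. A spring returns it when released: 2 N to start the plate, under 4 N when down. Hold it down about half a second for the chocolate to roll out.
- press_plate (a point): Centre of the top face of the rocker's ribbed black press plate, 38 mm (along the dispenser's x) x 48 mm, 7 mm thick. At rest 137 mm above the worktop, 196 mm behind the recess centre, tilted 10 degrees (rear edge higher). Fully down it has sunk about 21 mm, moved 6 mm back and is nearly level. Nothing beneath it but the worktop.
- gate_edge (a point): Middle of the lower edge of the brass gate, which hangs into the chute in front of the first chocolate; about 16 mm higher when the rocker is fully down.
- cork_coaster: Round cork coaster, 92 mm across and 9 mm thick, about 22 g, lying loose on the worktop. Origin: centre of its underside; z up. The cup stands on its middle.
- espresso_cup: White espresso cup, empty, about 130 g, loose on the coaster. Bowl 58 mm across at the rim, 42 mm at the foot, 56 mm tall (rim 65 mm above the worktop). Origin: underside; the bowl's axis lies at y = +13.5 mm of it. The handle points along -y, ends 58 mm from the bowl's axis (12 mm beyond the coaster's edge) and is 18 to 53 mm above the coaster.
- cup_mouth (a point): Centre of the cup's mouth, on the bowl's axis at rim height.
- small_jigger: Steel double jigger, 47 mm across, 94 mm tall, standing behind the dispenser; bystander. Origin: centre of its underside.
- clear_shot_glass: Clear shot glass, 48 mm across, 61 mm tall; bystander. Origin: centre of its underside.
- black_stopper: Wine stopper standing on its round cap, black upper part, 41 mm across, 56 mm tall; bystander. Origin: centre of its underside.
- chocolate_1: First chocolate, a dark brown ball 24 mm across, 12 g, resting against the gate. Origin: its centre.
- chocolate_2: Chocolate 2 in the row, counted from the gate; same kind of ball. Origin: its centre. Must stay in the chute.
- chocolate_3: Chocolate 3 in the row, counted from the gate; same kind of ball. Origin: its centre. Must stay in the chute.
- chocolate_4: Chocolate 4 in the row, counted from the gate; same kind of ball. Origin: its centre. Must stay in the chute.
- chocolate_5: Chocolate 5 in the row, counted from the gate; same kind of ball. Origin: its centre. Must stay in the chute.
There are look-alikes about, which are no part of the job. Of the things that look like the dispenser, the larger one is meant. What is shaped like the cork_coaster but blue is not meant.

How it is judged:
By the outcome, as a careful person would: the job done as asked, in the order asked, and still so for the second after the job is handed in, with the robot touching nothing.
It also fails if it takes over 48 s, if anything falls off the work surface, if the arm or the gripper's body presses on something with over 40 N, if the wrist force passes 120 N, or if a joint passes its speed limit or range.

## Working session

There is one attempt and no reset: what is moved stays moved. The work goes in short steps, Python scripts to look and compute and a tool call to move; the robot and the scene stay as the last step left them, time stands still between calls to the robot, and variables do not carry over. Pictures are saved under pics/ and viewed, and the job is handed in when it is done.

Besides the shell and the picture viewer there is one more tool, called as a command line: name --argument value ..., lists and objects as JSON in quotes. send_rows: Moves the arm, as the interface text tells. Its arguments: {"type":"object","properties":{"steps":{"type":"array"},"gripper":{"type":"number"},"force":{"type":"number"}},"required":["steps"]}

```bash
mkdir -p pics; ls; python3 - <<'E'
from rig import *
import cv2,numpy as np
o=get_obs();print(o)
for n in("side","top"):
    p,d=camera(n);cv2.imwrite(f"pics/{n}0.png",p[:,:,::-1]);np.savez(f"pics/{n}0.npz",p=p,d=d);print(camera_params(n))
E
```

```text
pics
{'time': 0.0, 'q': array([ 9.58480563e-01,  5.28472946e-01,  1.43391049e+00, -7.25039608e-06,
        1.18137091e+00, -1.78510579e-01]), 'joint_velocities': array([ 0.00047273,  0.00146158,  0.00048259, -0.00016576, -0.00067059,
       -0.00057106]), 'joint_torque': array([ 5.49205542e-04, -4.40044534e+01, -1.76595086e+01,  6.31902739e-02,
        5.81898505e-02, -1.56964766e-04]), 'position': array([0.26225807, 0.56650859, 0.22156486]), 'tool_rot': array([ 0.15146625,  0.69083037, -0.15287867,  0.69024596]), 'ft_force': array([-0.45140182,  0.32038817,  0.01021624]), 'moment': array([0.02347641, 0.03413336, 0.02258666]), 'grip_width': 0.08706934212753836}
{'intrinsics': array([[461.41829621,   0.        , 320.46600091],
       [  0.        , 461.41829621, 235.63507131],
       [  0.        ,   0.        ,   1.        ]]), 'position': array([ 0.22849709, -0.67486001,  0.7045893 ]), 'attitude': array([ 0.88716405, -0.15274064,  0.08261934, -0.4275328 ])}
{'intrinsics': array([[594.89495347,   0.        , 318.5860253 ],
       [  0.        , 594.89495347, 241.41790725],
       [  0.        ,   0.        ,   1.        ]]), 'position': array([0.28401899, 0.0368655 , 1.18515689]), 'attitude': array([-0.70305843,  0.70435717, -0.06805972,  0.07041092])}
```

View pics/side0.png

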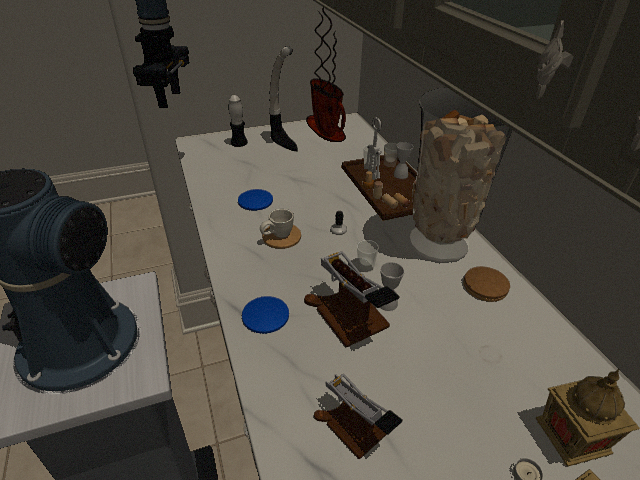

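View pics/top0.png

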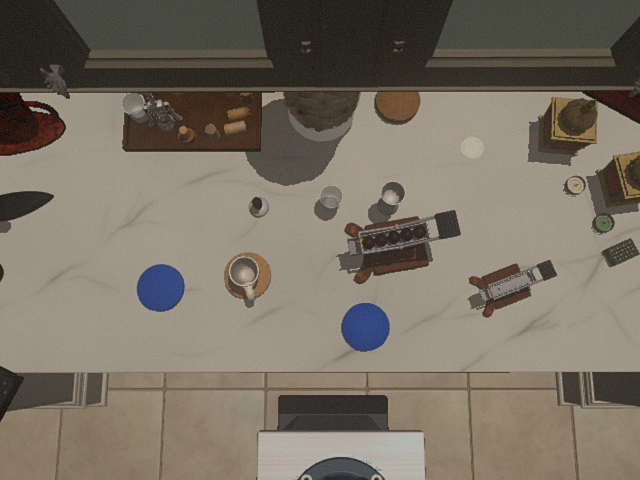

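Top view: the cup on its coaster is at about (247,276), the large dispenser at about (395,250) with its recess opening to the left and its plate at (447,223). The stopper is at (258,205), the shot glass at (330,198) and the jigger at (392,195). I'll zoom in next.

```bash
cat > h.py <<'E'
import numpy as np,cv2
from scipy.spatial.transform import Rotation as R
from rig import *
def ray(n,u,v):
    c=camera_params(n);K=c["intrinsics"];d=np.stack([(np.asarray(u,float)-K[0,2])/K[0,0],(np.asarray(v,float)-K[1,2])/K[1,1],np.ones_like(np.asarray(u,float))],-1)
    return c["position"],d@R.from_quat(c["attitude"]).as_matrix().T
def onz(n,u,v,z):
    p,d=ray(n,u,v);t=(z-p[2])/d[...,2];return p+t[...,None]*d
def pt(n,u,v,depth):
    p,d=ray(n,u,v);return p+d*np.asarray(depth)[...,None]
def proj(n,X):
    c=camera_params(n);K=c["intrinsics"];q=(np.asarray(X)-c["position"])@R.from_quat(c["attitude"]).as_matrix();q=q@K.T
    return q[...,:2]/q[...,2:]
E
python3 - <<'E'
from h import *
p=np.load("pics/top0.npz")["p"][:,:,::-1]
cv2.imwrite("pics/tz1.png",cv2.resize(p[200:300,325:475],None,fx=5,fy=5,interpolation=cv2.INTER_CUBIC))
cv2.imwrite("pics/tz2.png",cv2.resize(p[235:320,200:320],None,fx=6,fy=6,interpolation=cv2.INTER_CUBIC))
s=np.load("pics/side0.npz")["p"][:,:,::-1]
cv2.imwrite("pics/sz1.png",cv2.resize(s[190:350,240:410],None,fx=4,fy=3.7,interpolation=cv2.INTER_CUBIC))
E
```

```text
(no output)
```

View pics/tz1.png

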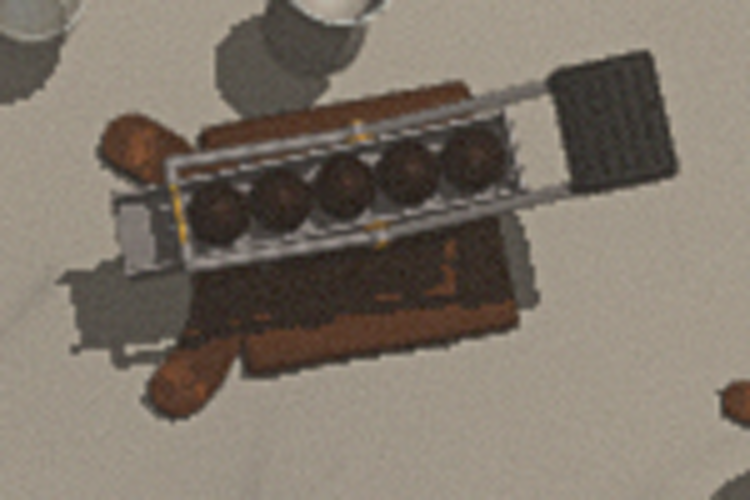

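View pics/tz2.png

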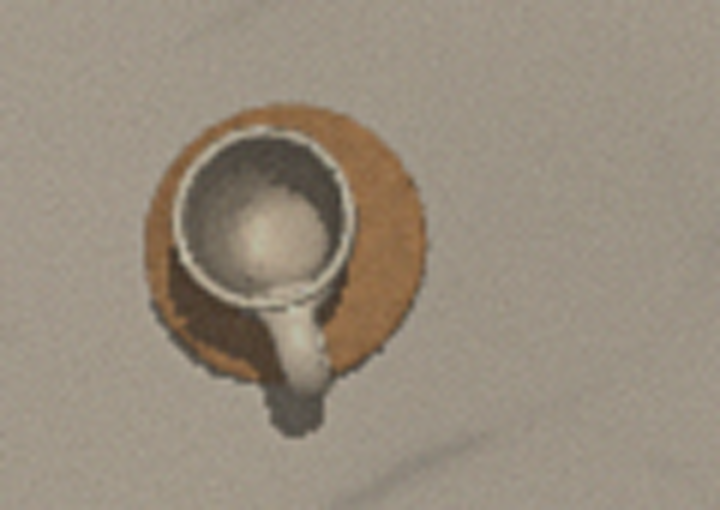

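View pics/sz1.png

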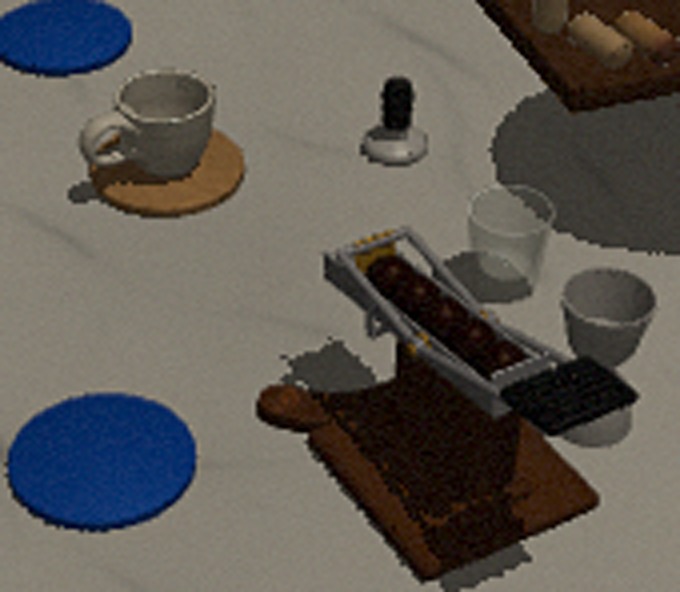

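Zoomed top view (zoom pixels): base corners are at about (467,85), (518,322), (245,375) and (200,135), the lobe tips at (135,145) and (180,390), and the plate corners at (550,75), (650,52), (677,172) and (577,190). In the cup zoom, the coaster circle is centred near (287,243) and the handle points down in the image.

```bash
python3 - <<'E'
from h import *
f=lambda L,s,o:(np.array(L)-s/2+.5)/s+np.array(o)
W=lambda px,z:onz("top",px[:,0],px[:,1],z)[:,:2]
b=f([(200,135),(467,85),(518,322),(245,375)],5,(325,200));B=W(b,.011)
print("base",B.round(4),np.linalg.norm(np.roll(B,-1,0)-B,axis=1))
pl=f([(550,75),(650,52),(677,172),(577,190)],5,(325,200))
P=np.vstack([W(pl[[0,3]],.134),W(pl[[1,2]],.1403)]);print("plate",P.round(4),P.mean(0),np.linalg.norm(P[0]-P[1]),np.linalg.norm(P[2]-P[3]),np.linalg.norm(P[:2].mean(0)-P[2:].mean(0)))
ax=(B[1]-B[0])+(B[2]-B[3]);ax2=P[2:].mean(0)-P[:2].mean(0);side=B[0]-B[3]+B[1]-B[2]
for a in(ax,ax2):print("yaw",np.degrees(np.arctan2(a[1],a[0])))
print("yaw from width",np.degrees(np.arctan2(side[1],side[0]))-90)
# balls & lip
balls=f([(219,212),(282,198),(344,184),(408,172),(472,158)],5,(325,200))
bx=np.array([40,65,90,115,140])/1e3
d=balls; w=W(d,.10);a=w[-1]-w[0];print("balls yaw",np.degrees(np.arctan2(a[1],a[0])))
img=np.load("pics/top0.npz");p=img["p"].astype(int);dd=img["d"]
# back mid -> centre
yaw=np.arctan2(ax[1],ax[0]);e=np.array([np.cos(yaw),np.sin(yaw)])
back=(B[1]+B[2])/2;print("origin from base",back-.174*e, "from plate",P.mean(0)-.196*e)
# coaster
hsv=cv2.cvtColor(img["p"],cv2.COLOR_RGB2HSV)
m=((hsv[...,1]>85)&(hsv[...,0]<25)).astype(np.uint8);m[:235]=0;m[320:]=0;m[:,:200]=0;m[:,320:]=0
c=max(cv2.findContours(m,0,1)[0],key=cv2.contourArea)
c=cv2.convexHull(c)
print("coaster px",cv2.minEnclosingCircle(c))
(u,v),r=cv2.minEnclosingCircle(c)
C=W(np.array([(u,v)]),.008)[0];print("coaster",C, "r",r/594.9*1.177)
rim=f([(265,217),(308,385)],6,(200,235));Rm=W(rim[:1],.065)[0];print("rim",Rm,"handle end",W(rim[1:],.045))
# depth at rim, base
print("surf depth z at coaster", pt("top",np.array([u+20.]),np.array([v]),np.array([dd[int(v),int(u+20)]])))
# bystanders etc
for n,px,z in(("stopper",(258,206),.03),("shot",(330,197),.061),("jig",(393,194),.094),("blue",(365.5,327),.009)):print(n,W(np.array([px],float),z))
E
```

```text
base [[ 0.5477 -0.0525]
 [ 0.5682 -0.1611]
 [ 0.4709 -0.1781]
 [ 0.4498 -0.0687]] [0.11052923 0.09878401 0.11138051 0.09923454]
plate [[ 0.5421 -0.1706]
 [ 0.4994 -0.1786]
 [ 0.549  -0.2058]
 [ 0.5046 -0.2135]] [ 0.52379026 -0.19213524] 0.04342054714318088 0.04502508000321919 0.03555290053540405
yaw -79.18301049409834
yaw -80.16562945317352
yaw from width -80.31437457593914
balls yaw -77.88799108369045
origin from base [0.48688652 0.00132098] from plate [4.87006435e-01 3.82164977e-04]
coaster px ((247.09063720703125, 275.2535705566406), 23.52490997314453)
coaster [0.44938532 0.18341265] r 0.046543652779275704
rim [0.45002664 0.18286251] handle end [[0.398735   0.17046824]]
surf depth z at coaster [[0.44941653 0.1435566  0.00721138]]
stopper [[0.58618673 0.16186858]]
shot [[0.5958969  0.01799892]]
jig [[ 0.59234276 -0.10112639]]
blue [[ 0.34656993 -0.05103906]]
```

```bash
cat >> h.py <<'E'
YAW=np.radians(-79.8);O=np.array([.487,.001]);e=np.array([np.cos(YAW),np.sin(YAW)]);n=np.array([-e[1],e[0]])
def pose(x,y,z,tilt=0.):   # dispenser-frame
    p=O+x*e+y*n;t=np.radians(tilt)
    X=np.r_[np.sin(t)*e,-np.cos(t)]
    o=get_obs();Y=R.from_quat(o["tool_rot"]).as_matrix()[:,1];Yt=np.r_[n,0.]
    if Y@Yt<0:Yt=-Yt
    return np.r_[p,z],R.from_matrix(np.c_[X,Yt,np.cross(X,Yt)])
def plan(P,Rt):
    o=get_obs();r=R.from_quat(o["tool_rot"])
    d=r.inv().apply(P-o["position"])*100;w=np.degrees((r.inv()*Rt).as_rotvec())/6
    print("shift now-frame cm",d.round(2),"turn",w.round(2),"; shift in target frame",(Rt.inv().apply(P-o["position"])*100).round(2))
    dl=o["position"][:2]-O;print("now disp frame mm",(dl@e*1e3).round(1),(dl@n*1e3).round(1),"z",(o["position"][2]*1e3).round(1),"F",o["ft_force"].round(2),"t",round(o["time"],2),"w",o["grip_width"].round(4))
E
python3 - <<'E'
from h import *
C=np.array([.4494,.1834]);d=C-O;print("coaster disp",d@e,d@n)
print(R.from_quat(get_obs()["tool_rot"]).as_matrix().round(2))
plan(*pose(d@e-.063,d@n,.10,8))
for nm,p in dict(stop=(.586,.162),shot=(.596,.018),jig=(.592,-.101)).items():
    q=np.array(p)-O;print(nm,q@e,q@n)
E
```

```text
coaster disp -0.18617566512960607 -0.0047054982253514534
[[-0.    0.42  0.91]
 [-0.    0.91 -0.42]
 [-1.   -0.   -0.  ]]
shift now-frame cm [ 12.2  -21.72  29.47] turn [ 9.14 -1.22 -0.62] ; shift in target frame [16.88 11.63 32.69]Traceback (most recent call last):
  File "<stdin>", line 4, in <module>
  File "h.py", line 25, in plan
    dl=o["position"][:2]-O;print("now disp frame mm",(dl@e*1e3).round(1),(dl@n*1e3).round(1),"z",(o["position"][2]*1e3).round(1),"F",o["ft_force"].round(2),"t",round(o["time"],2),"w",o["grip_width"].round(4))
                                                                                                                                                                                       ^^^^^^^^^^^^^^^^^^^^^
AttributeError: 'float' object has no attribute 'round'
```

send_rows --steps '[[[0, 0, 0, 1, 0, 0], [0, 0, 0, 1, 0, 0], [0, 0, 0, 1, 0, 0], [0, 0, 0, 1, 0, 0], [0, 0, 0, 1, 0, 0], [0, 0, 0, 1, 0, 0], [0, 0, 0, 1, 0, 0], [0, 0, 0, 1, 0, 0]]]' --gripper 0.43

```text
time: 0.77
position: [0.2602, 0.5636, 0.2167]
tool_rot: [0.426, 0.56, -0.435, 0.561]
ft_force: [-0.3, -0.3, -0.3]
grip_width: 0.0506
```

```bash
sed -i 's/o\["grip_width"\].round(4)/round(float(o["grip_width"]),4)/' h.py; python3 - <<'E'
from h import *
plan(*pose(-.249,-.0047,.10,8))
E
```

```text
shift now-frame cm [11.88  9.14 35.25] turn [ 0.79 -1.25  0.04] ; shift in target frame [16.36 11.89 32.53]
now disp frame mm -593.9 -123.6 z 216.7 F [-0.31 -0.3  -0.27] t 0.77 w 0.0506
```

send_rows --steps '[[[0, 0.5, 2.0, 0, 0, 0], [0.5, 1.0, 4.0, 0, 0, 0], [0.5, 1.0, 4.0, 0, 0, 0], [0.5, 1.0, 4.0, 0, 0, 0], [0.5, 1.0, 4.0, 0, 0, 0], [0.5, 1.0, 4.0, 0, 0, 0], [0.5, 1.0, 4.0, 0, 0, 0], [0.5, 1.0, 4.0, 0, 0, 0]]]'

```text
time: 1.43
position: [0.4072, 0.2949, 0.18]
tool_rot: [0.424, 0.564, -0.431, 0.562]
ft_force: [0.7, 0.6, 0.6]
grip_width: 0.0495
```

```bash
python3 - <<'E'
from h import *
plan(*pose(-.249,-.0047,.10,8))
E
```

```text
shift now-frame cm [8.   1.73 5.59] turn [ 0.9  -1.3   0.02] ; shift in target frame [8.68 2.18 4.27]
now disp frame mm -303.3 -26.5 z 180.0 F [0.67 0.6  0.59] t 1.43 w 0.0495
```

send_rows --steps '[[[2.0, 0.5, 1.4, 0.5, -0.65, 0], [2.0, 0.5, 1.4, 0.4, -0.65, 0], [2.0, 0.5, 1.4, 0, 0, 0], [2.0, 0.4, 1.2, 0, 0, 0], [0, 0, 0, 0, 0, 0]]]'

```text
time: 1.85
position: [0.4453, 0.2268, 0.1024]
tool_rot: [0.424, 0.497, -0.491, 0.577]
ft_force: [-1.1, 0.7, -1.3]
grip_width: 0.0497
```

```bash
python3 - <<'E'
from h import *
plan(*pose(-.249,-.0047,.10,8));plan(*pose(-.249,-.0047,.005,8))
p,d=camera("top");cv2.imwrite("pics/t1.png",cv2.resize(p[200:340,150:400,::-1],None,fx=3,fy=3))
E
```

```text
shift now-frame cm [-0.05 -0.4  -1.95] turn [-0.18  0.08  0.02] ; shift in target frame [-0.04 -0.36 -1.96]
now disp frame mm -229.6 -1.1 z 102.4 F [-1.06  0.75 -1.27] t 1.85 w 0.0497
shift now-frame cm [ 9.34 -0.41 -3.35] turn [-0.18  0.08  0.02] ; shift in target frame [ 9.37 -0.36 -3.28]
now disp frame mm -229.6 -1.1 z 102.4 F [-1.06  0.75 -1.27] t 1.85 w 0.0497
```

View pics/t1.png

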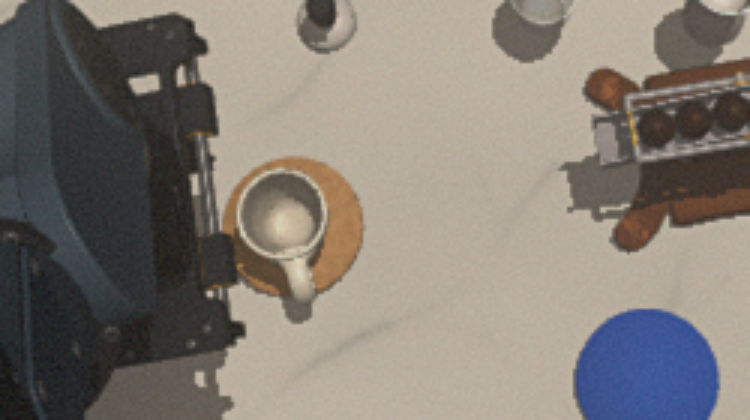

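send_rows --steps '[[[0, -0.4, -1.0, -0.1, 0, 0], [0, 0, -1.0, -0.1, 0.1, 0], [2.0, 0, -0.35, 0, 0, 0], [2.0, 0, -0.35, 0, 0, 0], [2.0, 0, -0.3, 0, 0, 0], [1.5, 0, -0.2, 0, 0, 0], [0, 0, 0, 0, 0, 0]]]'

```text
time: 2.48
position: [0.4394, 0.2618, 0.0285]
tool_rot: [0.425, 0.506, -0.474, 0.582]
ft_force: [-0.8, -0.4, -0.4]
grip_width: 0.0496
```

```bash
python3 - <<'E'
from h import *
plan(*pose(-.249,-.0047,.005,8))
E
```

```text
shift now-frame cm [ 2.53 -0.46  1.29] turn [ 0.11 -0.11 -0.16] ; shift in target frame [ 2.55 -0.4   1.27]
now disp frame mm -265.1 -0.7 z 28.5 F [-0.82 -0.4  -0.36] t 2.48 w 0.0496
```

send_rows --steps '[[[1.2, -0.2, 0.6, 0.1, -0.1, -0.1], [1.0, -0.2, 0.5, 0, 0, -0.1], [0.3, 0, 0, 0, 0, 0], [0, 0, 0, 0, 0, 0]]]'

```text
time: 2.82
position: [0.4389, 0.2502, 0.0062]
tool_rot: [0.42, 0.505, -0.482, 0.58]
ft_force: [0.9, -0.0, -0.6]
grip_width: 0.0494
```

```bash
python3 - <<'E'
from h import *
plan(*pose(-.239,-.0047,.005,8))
p,d=camera("side");cv2.imwrite("pics/s1.png",cv2.resize(p[170:290,180:340,::-1],None,fx=4,fy=4))
E
```

```text
shift now-frame cm [ 0.32 -0.16  1.45] turn [ 0.05 -0.02 -0.  ] ; shift in target frame [ 0.32 -0.15  1.45]
now disp frame mm -253.8 -3.2 z 6.2 F [ 0.92 -0.01 -0.57] t 2.82 w 0.0494
```

View pics/s1.png

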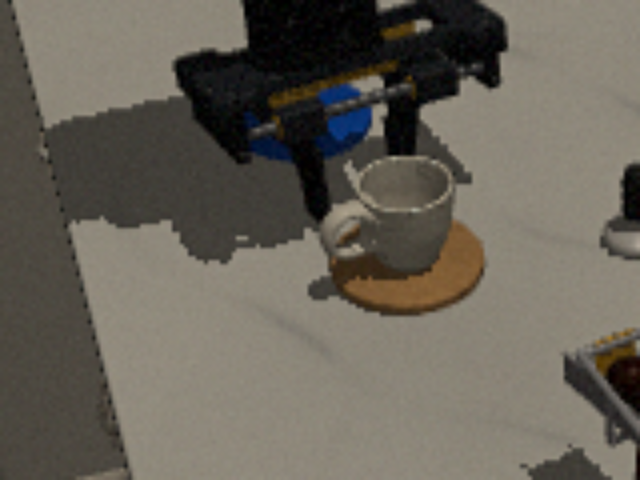

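send_rows --steps '[[[0.2, -0.1, 0.4, 0, 0, 0], [0.1, -0.05, 0.4, 0, 0, 0], [0.08, 0, 0.4, 0, 0, 0], [0.05, 0, 0.4, 0, 0, 0], [0.05, 0, 0.4, 0, 0, 0], [0.05, 0, 0.4, 0, 0, 0], [0.05, 0, 0.4, 0, 0, 0], [0.05, 0, 0.4, 0, 0, 0]]]'

```text
time: 3.53
position: [0.4456, 0.2152, 0.0065]
tool_rot: [0.422, 0.504, -0.481, 0.58]
ft_force: [-0.3, 0.7, -0.9]
grip_width: 0.0498
```

```bash
python3 - <<'E'
from h import *
plan(*pose(-.219,-.0047,.0045,8))
p,d=camera("side");cv2.imwrite("pics/s2.png",cv2.resize(p[170:290,180:340,::-1],None,fx=4,fy=4))
E
```

```text
shift now-frame cm [ 0.18 -0.19 -0.11] turn [ 0.03 -0.04 -0.05] ; shift in target frame [ 0.19 -0.19 -0.11]
now disp frame mm -218.2 -2.8 z 6.5 F [-0.27  0.69 -0.93] t 3.53 w 0.0498
```

View pics/s2.png

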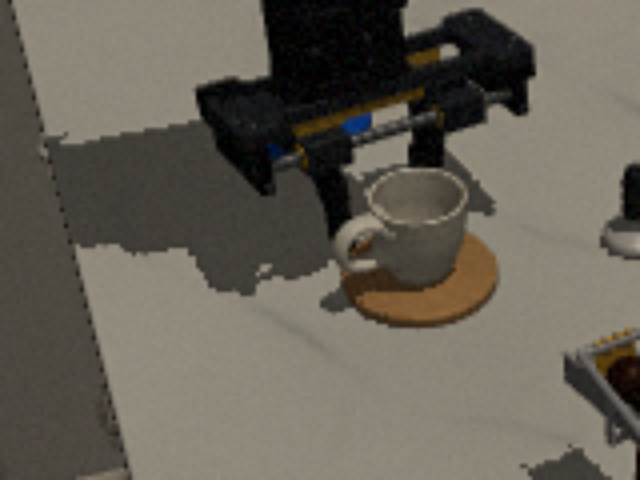

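The coaster is moving with the cup upright on it. I'll lower slightly and carry on.

send_rows --steps '[[[0.15, 0, 0.4, 0, 0, 0], [0.15, 0, 0.5, 0, 0, 0], [0.08, 0, 0.6, 0, 0, 0], [0.08, 0, 0.6, 0, 0, 0], [0.08, 0, 0.6, 0, 0, 0], [0.08, 0, 0.6, 0, 0, 0], [0.08, 0, 0.6, 0, 0, 0], [0.08, 0, 0.6, 0, 0, 0]]]'

```text
time: 4.25
position: [0.4552, 0.1672, 0.0055]
tool_rot: [0.423, 0.504, -0.48, 0.58]
ft_force: [-1.2, 2.2, 2.3]
grip_width: 0.0498
```

```bash
python3 - <<'E'
from h import *
plan(*pose(-.168,-.002,.0045,8))
E
```

```text
shift now-frame cm [ 0.11 -0.01  0.1 ] turn [ 0.03 -0.05 -0.08] ; shift in target frame [ 0.12 -0.01  0.1 ]
now disp frame mm -169.2 -1.9 z 5.5 F [-1.17  2.17  2.26] t 4.25 w 0.0498
```

send_rows --steps '[[[0.1, 0, 0.6, 0, 0, -0.05], [0.09, 0, 0.6, 0, 0, 0], [0.09, 0, 0.6, 0, 0, 0], [0.09, 0, 0.6, 0, 0, 0], [0.09, 0, 0.6, 0, 0, 0], [0.09, 0, 0.6, 0, 0, 0], [0.09, 0, 0.6, 0, 0, 0], [0.09, 0, 0.6, 0, 0, 0]]]'

```text
time: 4.92
position: [0.4651, 0.1147, 0.0053]
tool_rot: [0.423, 0.505, -0.481, 0.579]
ft_force: [-0.7, 3.9, 3.6]
grip_width: 0.0492
```

```bash
python3 - <<'E'
from h import *
plan(*pose(-.058,0,.0045,8))
p,d=camera("top");cv2.imwrite("pics/t3.png",cv2.resize(p[190:340,200:460,::-1],None,fx=3,fy=3))
p,d=camera("side");cv2.imwrite("pics/s3.png",cv2.resize(p[170:330,220:380,::-1],None,fx=3.7,fy=3.7))
E
```

```text
shift now-frame cm [0.85 0.13 5.72] turn [ 0.01 -0.06 -0.04] ; shift in target frame [0.88 0.14 5.71]
now disp frame mm -115.8 -1.4 z 5.3 F [-0.71  3.88  3.59] t 4.92 w 0.0492
```

View pics/t3.png

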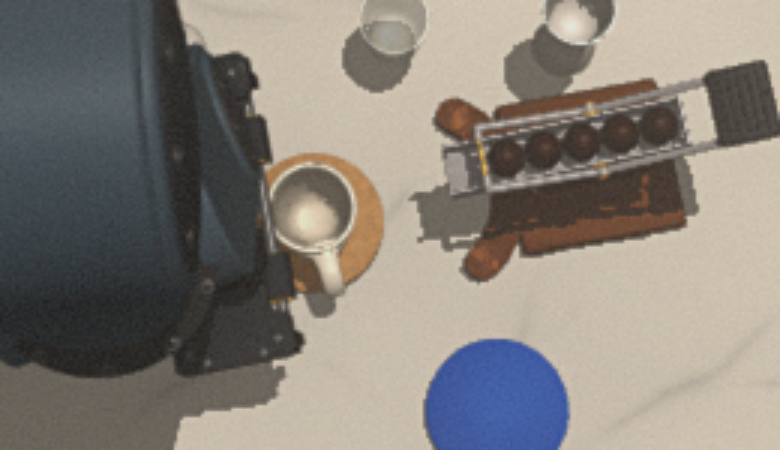

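View pics/s3.png

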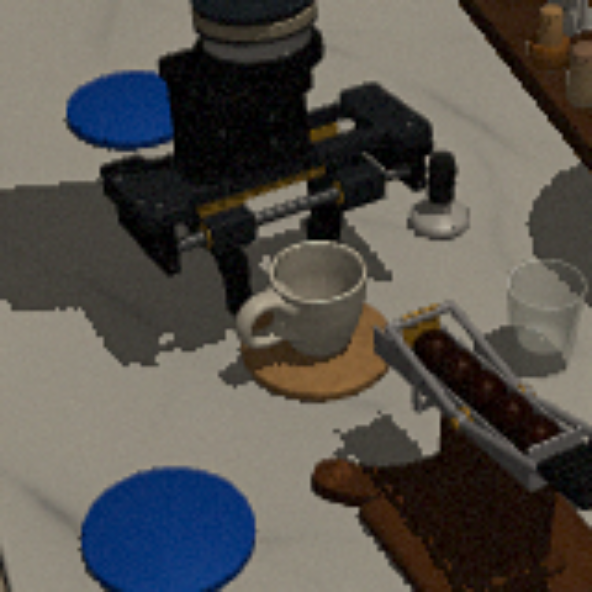

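The coaster is centred near zoom pixel (313,222). The cup is upright on it and heading straight for the recess.

send_rows --steps '[[[0.09, 0.02, 0.6, 0, 0, 0], [0.09, 0.02, 0.6, 0, 0, 0], [0.09, 0.02, 0.6, 0, 0, 0], [0.09, 0.02, 0.6, 0, 0, 0], [0.08, 0.02, 0.5, 0, 0, 0], [0.08, 0.02, 0.5, 0, 0, 0], [0.06, 0, 0.4, 0, 0, 0], [0, 0, 0, 0, 0, 0]]]'

```text
time: 5.68
position: [0.4728, 0.0731, 0.0048]
tool_rot: [0.423, 0.505, -0.482, 0.578]
ft_force: [-0.5, 3.6, 3.7]
grip_width: 0.0492
```

```bash
python3 - <<'E'
from h import *
plan(*pose(-.048,0,.0045,8))
p,d=camera("top");cv2.imwrite("pics/t4.png",cv2.resize(p[190:340,250:460,::-1],None,fx=3.8,fy=3.8,interpolation=cv2.INTER_CUBIC))
hsv=cv2.cvtColor(p,cv2.COLOR_RGB2HSV)
E
```

```text
shift now-frame cm [0.37 0.12 2.52] turn [ 0.01 -0.06 -0.02] ; shift in target frame [0.38 0.12 2.52]
now disp frame mm -73.5 -1.2 z 4.8 F [-0.51  3.64  3.75] t 5.68 w 0.0492
```

View pics/t4.png

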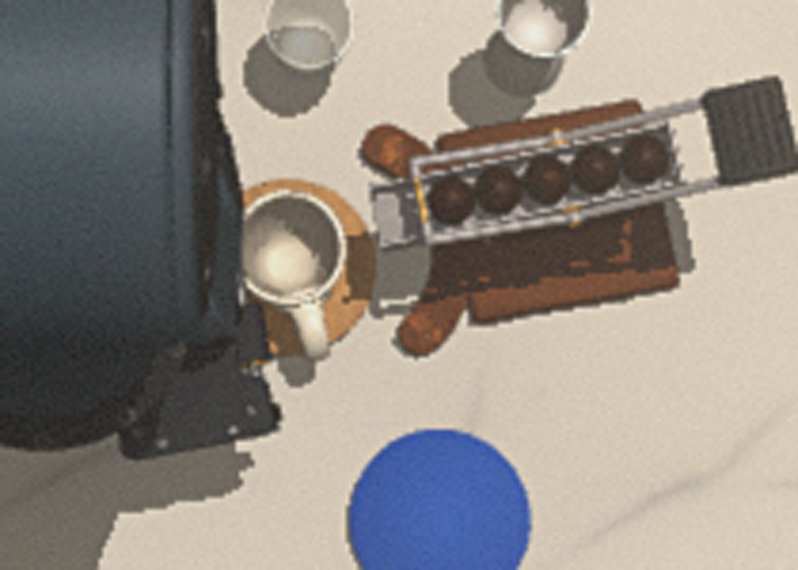

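send_rows --steps '[[[-0.12, 0.05, 0, 0, 0, 0], [0.05, 0.05, 0.4, 0, 0, 0], [0.05, 0, 0.4, 0, 0, 0], [0, 0, 0, 0, 0, 0]]]'

```text
time: 6.07
position: [0.4749, 0.0643, 0.0053]
tool_rot: [0.422, 0.506, -0.482, 0.578]
ft_force: [-0.9, 0.2, 2.3]
grip_width: 0.0498
```

```bash
python3 - <<'E'
from h import *
plan(*pose(-.048,0,.0045,8))
q=onz("top",np.array([325.8]),np.array([260.5]),.009)[0,:2]-O;print(q@e,q@n)
p,d=camera("side");cv2.imwrite("pics/s4.png",cv2.resize(p[190:310,230:390,::-1],None,fx=5,fy=5,interpolation=cv2.INTER_CUBIC))
E
```

```text
shift now-frame cm [0.3  0.07 1.62] turn [ 0.02 -0.05  0.  ] ; shift in target frame [0.31 0.07 1.62]
now disp frame mm -64.5 -0.7 z 5.3 F [-0.93  0.21  2.25] t 6.07 w 0.0498
-0.026294709180553093 -0.0036788400989970146
```

View pics/s4.png

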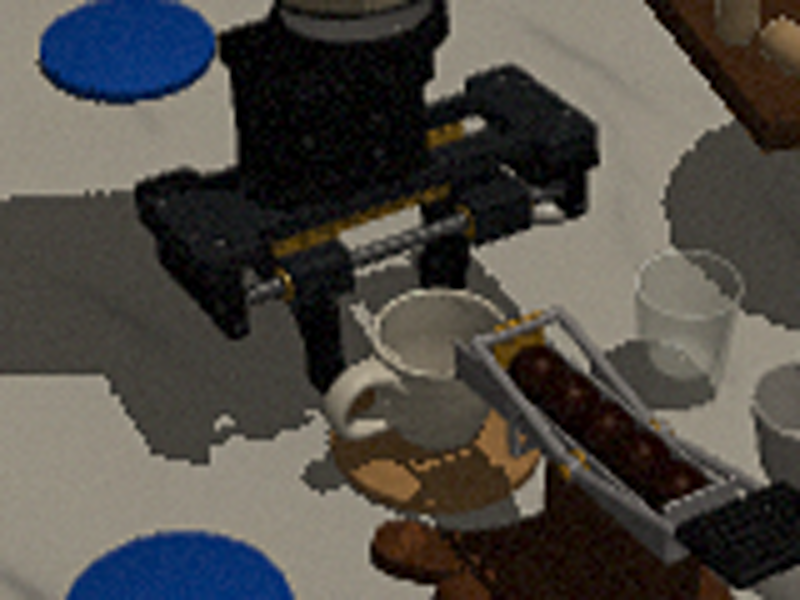

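The coaster is about 26 mm short of home with roughly 3 mm of lateral offset, and the offset from finger to coaster matches what I predicted (47.5 mm). Finishing slowly.

send_rows --steps '[[[0.03, 0.1, 0.3, 0, 0, 0], [0.03, 0.1, 0.3, 0, 0, 0], [0.03, 0, 0.3, 0, 0, 0], [0.03, 0, 0.3, 0, 0, 0], [0.03, 0, 0.2, 0, 0, 0]]]'

```text
time: 6.53
position: [0.4792, 0.0501, 0.0054]
tool_rot: [0.421, 0.506, -0.482, 0.578]
ft_force: [-0.3, 1.5, 1.2]
grip_width: 0.0499
```

```bash
python3 - <<'E'
from h import *
plan(*pose(-.048,0,.0055,8))
E
```

```text
shift now-frame cm [ 0.02 -0.1   0.17] turn [ 0.03 -0.06  0.01] ; shift in target frame [ 0.02 -0.1   0.17]
now disp frame mm -49.7 1.0 z 5.4 F [-0.26  1.49  1.17] t 6.53 w 0.0499
```

send_rows --steps '[[[0.02, 0, 0.2, 0, 0, 0], [0, 0, 0, 0, 0, 0]]]'

```text
time: 6.7
position: [0.4797, 0.0473, 0.0054]
tool_rot: [0.421, 0.506, -0.483, 0.578]
ft_force: [-0.9, 0.4, 0.2]
grip_width: 0.0496
```

```bash
python3 - <<'E'
from h import *
plan(*pose(-.048,0,.0055,8))
p,d=camera("top");cv2.imwrite("pics/t5.png",cv2.resize(p[190:310,290:450,::-1],None,fx=5,fy=5,interpolation=cv2.INTER_CUBIC))
E
```

```text
shift now-frame cm [-0.02 -0.1  -0.12] turn [ 0.02 -0.06  0.01] ; shift in target frame [-0.02 -0.1  -0.12]
now disp frame mm -46.8 1.0 z 5.4 F [-0.91  0.36  0.24] t 6.7 w 0.0496
```

View pics/t5.png

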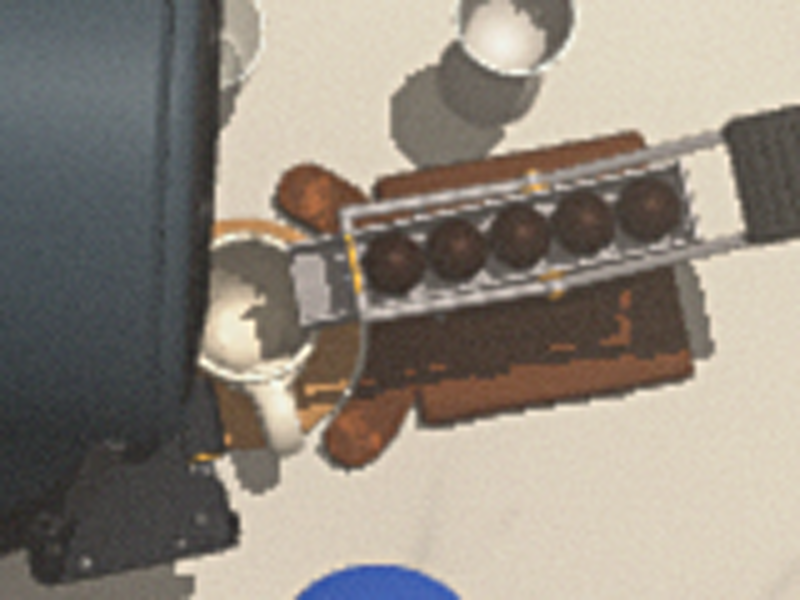

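The coaster is inside the recess, with a thin grey gap of about 1 px still showing at (360,370). I'll press on in 1 mm steps until it resists.

send_rows --steps '[[[0.02, 0, 0.12, 0, 0, 0], [0.02, 0, 0.12, 0, 0, 0], [0, 0, 0, 0, 0, 0]]]'

```text
time: 7.0
position: [0.4802, 0.0449, 0.0054]
tool_rot: [0.421, 0.506, -0.483, 0.578]
ft_force: [0.7, 1.4, 0.0]
grip_width: 0.0496
```

```bash
python3 - <<'E'
from h import *
plan(*pose(-.048,0,.0055,8))
p,d=camera("top");cv2.imwrite("pics/t6.png",cv2.resize(p[190:310,290:450,::-1],None,fx=5,fy=5,interpolation=cv2.INTER_CUBIC))
E
```

```text
shift now-frame cm [-0.06 -0.1  -0.36] turn [ 0.03 -0.06  0.01] ; shift in target frame [-0.06 -0.11 -0.35]
now disp frame mm -44.4 1.1 z 5.4 F [0.66 1.37 0.03] t 7.0 w 0.0496
```

View pics/t6.png

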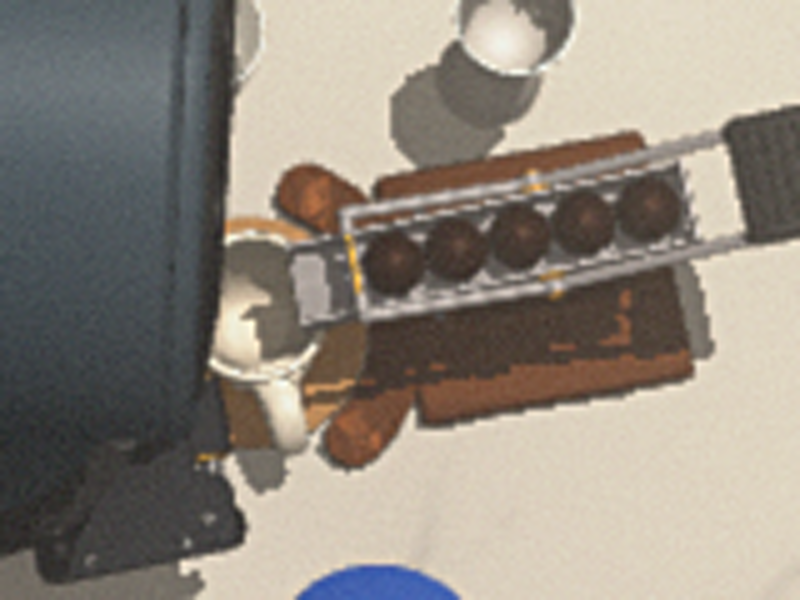

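The gap has closed. One more firm nudge to confirm it has seated.

send_rows --steps '[[[0.02, 0, 0.12, 0, 0, 0], [0, 0, 0, 0, 0, 0]]]'

```text
time: 7.22
position: [0.4803, 0.0438, 0.0054]
tool_rot: [0.421, 0.506, -0.482, 0.578]
ft_force: [0.1, 0.7, 0.5]
grip_width: 0.0497
```

```bash
python3 - <<'E'
from h import *
plan(*pose(-.048,0,.0055,8))
E
```

```text
shift now-frame cm [-0.07 -0.1  -0.47] turn [ 0.03 -0.06  0.01] ; shift in target frame [-0.08 -0.1  -0.46]
now disp frame mm -43.3 1.0 z 5.4 F [0.14 0.69 0.51] t 7.22 w 0.0497
```

send_rows --steps '[[[0.02, 0, 0.12, 0, 0, 0], [0, 0, 0, 0, 0, 0]]]'

```text
time: 7.38
position: [0.4805, 0.043, 0.0053]
tool_rot: [0.421, 0.506, -0.482, 0.578]
ft_force: [-0.5, 2.4, 1.9]
grip_width: 0.0496
```

```bash
python3 - <<'E'
from h import *
plan(*pose(-.048,0,.0055,8))
p,d=camera("top");cv2.imwrite("pics/t7.png",cv2.resize(p[190:310,290:450,::-1],None,fx=5,fy=5,interpolation=cv2.INTER_CUBIC))
E
```

```text
shift now-frame cm [-0.09 -0.1  -0.54] turn [ 0.03 -0.06  0.01] ; shift in target frame [-0.09 -0.1  -0.54]
now disp frame mm -42.5 1.0 z 5.3 F [-0.46  2.37  1.85] t 7.38 w 0.0496
```

View pics/t7.png

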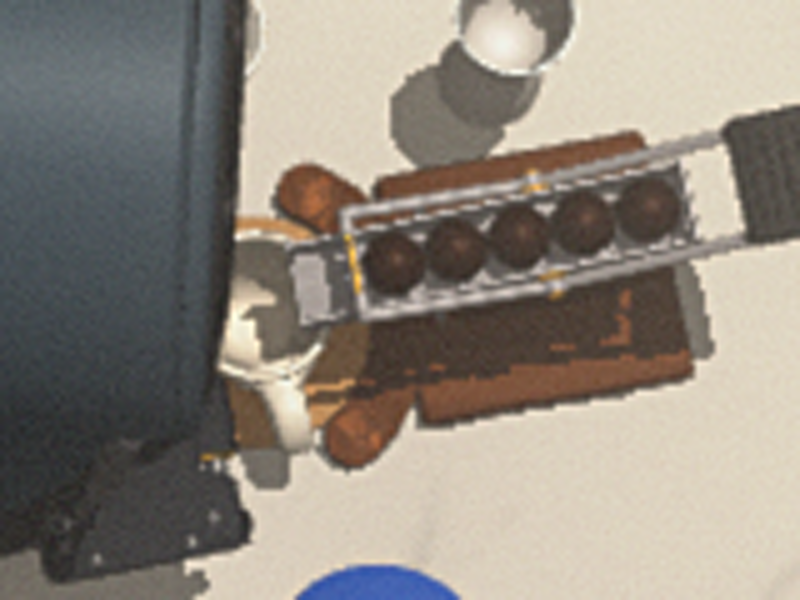

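send_rows --steps '[[[0.02, 0, 0.15, 0, 0, 0], [0, 0, 0, 0, 0, 0]]]'

```text
time: 7.6
position: [0.4805, 0.0426, 0.0053]
tool_rot: [0.422, 0.506, -0.482, 0.577]
ft_force: [-0.7, 3.1, 2.1]
grip_width: 0.0497
```

```bash
python3 - <<'E'
from h import *
plan(*pose(-.048,0,.0055,8))
E
```

```text
shift now-frame cm [-0.09 -0.09 -0.58] turn [ 0.02 -0.07  0.  ] ; shift in target frame [-0.1  -0.09 -0.58]
now disp frame mm -42.1 0.9 z 5.3 F [-0.72  3.05  2.09] t 7.6 w 0.0497
```

send_rows --steps '[[[0.02, 0, 0.2, 0, 0, 0], [0, 0, 0, 0, 0, 0]]]'

```text
time: 7.77
position: [0.4804, 0.0425, 0.0053]
tool_rot: [0.423, 0.506, -0.482, 0.577]
ft_force: [-0.2, 3.6, 2.0]
grip_width: 0.0496
```

```bash
python3 - <<'E'
from h import *
plan(*pose(-.048,0,.0055,8))
p,d=camera("side");cv2.imwrite("pics/s7.png",cv2.resize(p[190:310,230:390,::-1],None,fx=5,fy=5,interpolation=cv2.INTER_CUBIC))
E
```

```text
shift now-frame cm [-0.09 -0.09 -0.59] turn [ 0.01 -0.09 -0.01] ; shift in target frame [-0.1  -0.09 -0.59]
now disp frame mm -42.0 0.9 z 5.3 F [-0.24  3.62  2.  ] t 7.77 w 0.0496
```

View pics/s7.png

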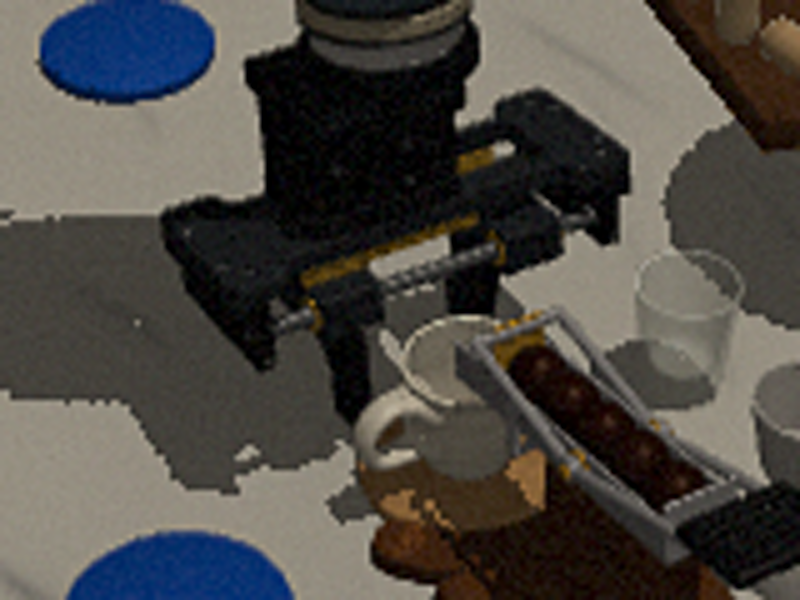

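It has stopped moving: a 2 mm command gave 0.1 mm of travel at 3.6 N, so the coaster is home. Now I'll back away and rise.

send_rows --steps '[[[-0.1, 0, -0.6, 0, 0, 0], [-0.15, 0, -1.0, 0, 0, 0], [-0.3, 0, -2.0, 0, 0, 0], [-1.0, 0, -2.0, 0, 0, 0], [-3.0, 0, -2.0, 0, 0, 0], [-4.0, 0, -1.0, 0, 0, 0], [-4.0, 0, 0, 0, 0, 0], [-4.0, 0, 0, 0, 0, 0]]]'

```text
time: 8.48
position: [0.4554, 0.1519, 0.1551]
tool_rot: [0.417, 0.511, -0.488, 0.572]
ft_force: [0.4, 0.9, 0.4]
grip_width: 0.05
```

send_rows --steps '[[[-4.0, 0, 0, 0, 0, 0], [-2.0, 0, 0, 0, 0.5, 0], [0, 0, 0, 0, 0.9, 0], [0, 0, 0, 0, 0, 0]]]' --gripper 1 --force 20

```text
time: 8.82
position: [0.4577, 0.1661, 0.2272]
tool_rot: [0.454, 0.55, -0.447, 0.539]
ft_force: [-0.2, 0.3, -0.5]
grip_width: 0.0307
```

```bash
python3 - <<'E'
from h import *
plan(*pose(.198,0,.20,0))
p,d=camera("top");np.savez("pics/t8.npz",p=p,d=d);cv2.imwrite("pics/t8.png",cv2.resize(p[190:310,290:450,::-1],None,fx=5,fy=5,interpolation=cv2.INTER_CUBIC))
E
```

```text
shift now-frame cm [ 2.03 -0.4  36.61] turn [ 0.1  -0.18  0.02] ; shift in target frame [ 2.72 -0.04 36.56]
now disp frame mm -167.6 0.4 z 227.2 F [-0.15  0.28 -0.5 ] t 8.82 w 0.0307
```

View pics/t8.png

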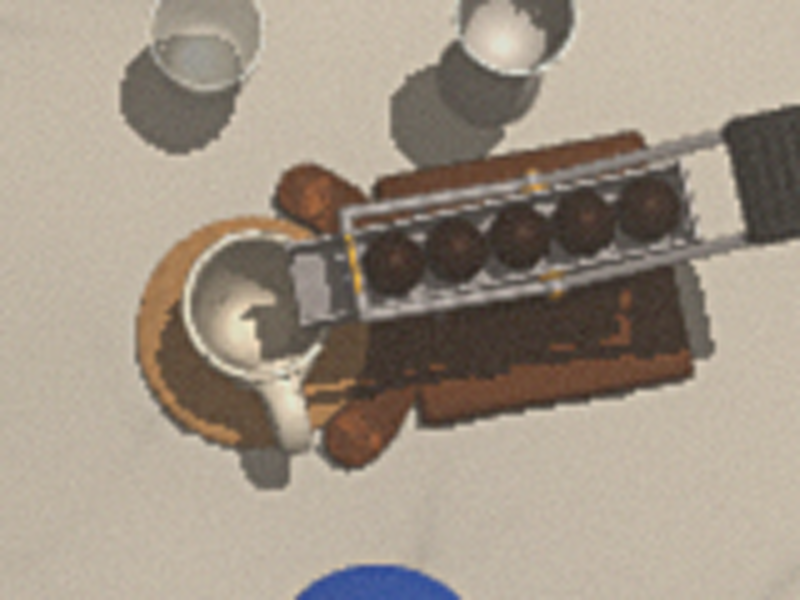

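```bash
python3 - <<'E'
from h import *
f=lambda p:((np.array(p)-2)/5+np.array([290,190]))
for nm,p,z in(("coaster",(255,333),.009),("rim",(258,305),.065),("lip mid",(296,291),.08)):
    a=f(p);q=onz("top",a[:1],a[1:],z)[0,:2];print(nm,q,(q-O)@e,(q-O)@n)
p=np.load("pics/t8.npz")["p"];hsv=cv2.cvtColor(p,cv2.COLOR_RGB2HSV)
# coaster left-arc: circle fit using outline points left of u=338
m=((hsv[...,1]>80)&(hsv[...,0]<25)).astype(np.uint8);m[:,:300]=0;m[:225]=0;m[290:]=0;m[:,347:]=0
c=max(cv2.findContours(m,0,1)[0],key=cv2.contourArea)[:,0].astype(float)
h=cv2.convexHull(c.astype(np.float32))[:,0];h=h[(h[:,0]<338)]
w=onz("top",h[:,0],h[:,1],.007)[:,:2]
from scipy.optimize import least_squares
s=least_squares(lambda c:np.linalg.norm(w-c,axis=1)-.046,[.48,0]);print(s.x,(s.x-O)@e,(s.x-O)@n,np.abs(s.fun).max())
E
```

```text
coaster [ 0.48739801 -0.00348752] 0.00448707446821096 -0.0004029486326885539
rim [ 0.4885842  -0.00280897] 0.004029307790351675 0.0008846527368045641
lip mid [ 0.49119213 -0.01668539] 0.01814824515728481 0.0009940664097846529
[ 0.48840802 -0.00210385] 0.0033041340607397776 0.0008361198266825919 0.000946130188326462
```

The coaster is seated against the recess wall (+3.5 to 4.5 mm; the 49.5 and 46 mm radii put it at about +3.5) with the cup centred. The spout lip measures 18 mm, as it should. Next, travel over to the plate.

send_rows --steps '[[[0, 0, 2.0, 0, -0.1, 0], [0, 0, 4.0, 0, -0.1, 0], [0, 0, 4.0, 0, 0, 0], [0, 0, 4.0, 0, 0, 0], [0, 0, 4.0, 0, 0, 0], [0, 0, 4.0, 0, 0, 0], [0, 0, 4.0, 0, 0, 0], [0, 0, 4.0, 0, 0, 0]]]'

```text
time: 9.53
position: [0.5062, -0.1286, 0.2195]
tool_rot: [0.437, 0.552, -0.458, 0.543]
ft_force: [1.8, 1.3, 0.7]
grip_width: 0.0005
```

```bash
python3 - <<'E'
from h import *
plan(*pose(.198,0,.17,0))
E
```

```text
shift now-frame cm [5.   0.41 6.67] turn [0.21 0.09 0.29] ; shift in target frame [4.95 0.41 6.71]
now disp frame mm 130.9 -4.1 z 219.5 F [1.77 1.31 0.74] t 9.53 w 0.0005
```

send_rows --steps '[[[0, 0.1, 2.5, 0.2, 0.1, 0.3], [0, 0.1, 2.5, 0, 0, 0], [0, 0.1, 1.5, 0, 0, 0], [0, 0, 0, 0, 0, 0], [2.5, 0, 0, 0, 0, 0], [1.5, 0, 0, 0, 0, 0], [0, 0, 0, 0, 0, 0]]]'

```text
time: 10.12
position: [0.5194, -0.1977, 0.1705]
tool_rot: [0.452, 0.544, -0.46, 0.537]
ft_force: [-0.4, 0.4, -0.9]
grip_width: 0.0002
```

```bash
python3 - <<'E'
from h import *
plan(*pose(.199,0,.14,0))
p,d=camera("side");cv2.imwrite("pics/s9.png",cv2.resize(p[210:340,280:440,::-1],None,fx=4.5,fy=4.5,interpolation=cv2.INTER_CUBIC))
p,d=camera("top");cv2.imwrite("pics/t9.png",cv2.resize(p[170:310,290:490,::-1],None,fx=4,fy=4,interpolation=cv2.INTER_CUBIC))
E
```

```text
shift now-frame cm [ 3.04  0.37 -0.23] turn [-0.09 -0.    0.15] ; shift in target frame [ 3.05  0.33 -0.23]
now disp frame mm 201.3 -3.3 z 170.5 F [-0.39  0.36 -0.87] t 10.12 w 0.0002
```

View pics/s9.png

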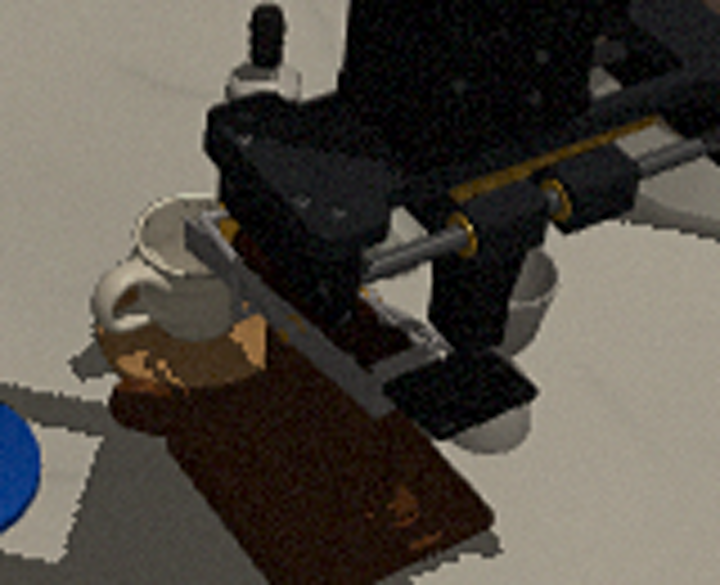

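View pics/t9.png

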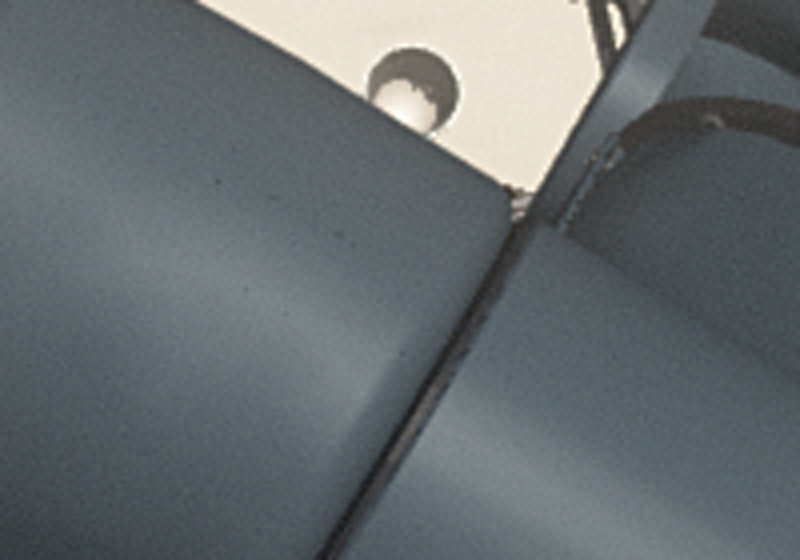

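Side view: the closed fingertips hang over the middle of the black plate (about (465,370) in the zoom), and the gripper body is well clear of the chute. Correcting sideways, then pressing.

send_rows --steps '[[[0.5, 0.3, -0.1, 0, 0, 0.1], [1.0, 0.1, -0.1, 0, 0, 0], [1.0, 0, 0, 0, 0, 0], [0.3, 0, 0, 0, 0, 0], [0, 0, 0, 0, 0, 0]]]'

```text
time: 10.63
position: [0.5261, -0.1925, 0.145]
tool_rot: [0.454, 0.54, -0.455, 0.543]
ft_force: [0.2, -0.4, -0.1]
grip_width: 0.0005
```

```bash
python3 - <<'E'
from h import *
plan(*pose(.199,0,.116,0))
E
```

```text
shift now-frame cm [ 2.9  -0.43  0.15] turn [-0.04  0.05 -0.02] ; shift in target frame [ 2.9  -0.42  0.17]
now disp frame mm 197.3 4.2 z 145.0 F [ 0.24 -0.4  -0.14] t 10.63 w 0.0005
```

send_rows --steps '[[[0.3, -0.3, 0.1, 0, 0, 0], [0.5, 0, 0, 0, 0, 0], [0.5, 0, 0, 0, 0, 0], [0.5, 0, 0, 0, 0, 0]]]'

```text
time: 10.97
position: [0.5246, -0.1964, 0.1275]
tool_rot: [0.454, 0.538, -0.456, 0.545]
ft_force: [-0.6, -2.5, 2.7]
grip_width: 0.0006
```

```bash
python3 - <<'E'
from h import *
plan(*pose(.199,0,.116,0))
E
```

```text
shift now-frame cm [ 1.15 -0.21 -0.21] turn [-0.04  0.1  -0.05] ; shift in target frame [ 1.15 -0.2  -0.2 ]
now disp frame mm 201.0 2.0 z 127.5 F [-0.58 -2.54  2.69] t 10.97 w 0.0006
```

send_rows --steps '[[[0.5, 0, 0, 0, 0, 0], [0.5, 0, 0, 0, 0, 0], [0.4, 0, 0, 0, 0, 0], [0.3, 0, 0, 0, 0, 0], [0.3, 0, 0, 0, 0, 0]]]'

```text
time: 11.38
position: [0.5254, -0.1991, 0.1145]
tool_rot: [0.453, 0.536, -0.456, 0.547]
ft_force: [-6.7, 2.5, 29.9]
grip_width: 0.0004
```

```bash
python3 - <<'E'
from h import *
plan(*pose(.199,0,.116,0))
p,d=camera("side");cv2.imwrite("pics/s10.png",cv2.resize(p[210:340,280:440,::-1],None,fx=4.5,fy=4.5,interpolation=cv2.INTER_CUBIC))
E
```

```text
shift now-frame cm [-0.16 -0.23 -0.47] turn [-0.04  0.13 -0.06] ; shift in target frame [-0.15 -0.23 -0.47]
now disp frame mm 203.7 2.3 z 114.5 F [-6.68  2.47 29.88] t 11.38 w 0.0004
```

View pics/s10.png

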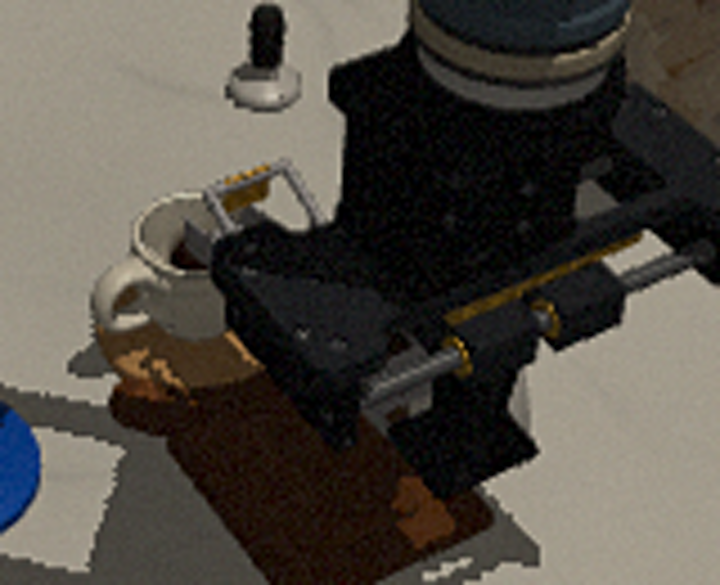

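The plate is on its stop (114.5 mm, 30 N), the gate is raised, and something dark shows in the cup at about (185,240). Holding without pressing harder.

send_rows --steps '[[[-0.02, 0, 0, 0, 0, 0], [0, 0, 0, 0, 0, 0], [0, 0, 0, 0, 0, 0], [0.02, 0, 0, 0, 0, 0]]]'

```text
time: 11.77
position: [0.5251, -0.1984, 0.118]
tool_rot: [0.454, 0.536, -0.456, 0.547]
ft_force: [-0.2, -1.0, 3.3]
grip_width: 0.0005
```

```bash
python3 - <<'E'
from h import *
plan(*pose(.199,0,.116,0))
p,d=camera("side");cv2.imwrite("pics/s11.png",cv2.resize(p[210:340,280:440,::-1],None,fx=4.5,fy=4.5,interpolation=cv2.INTER_CUBIC))
E
```

```text
shift now-frame cm [ 0.19 -0.22 -0.41] turn [-0.04  0.14 -0.08] ; shift in target frame [ 0.2  -0.22 -0.4 ]
now disp frame mm 203.0 2.2 z 118.0 F [-0.17 -0.96  3.29] t 11.77 w 0.0005
```

View pics/s11.png

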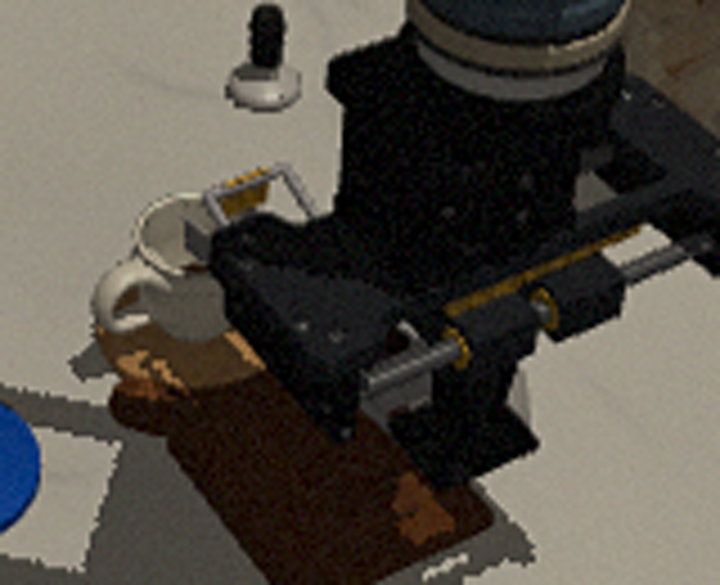

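The dark ball seen at the rim a moment ago has dropped to the bottom of the cup. Releasing the plate briskly, straight up.

send_rows --steps '[[[-2.5, 0, 0, 0, 0, 0], [-4.0, 0, 0, 0, 0, 0], [-4.0, 0, 0, 0, 0, 0], [-3.0, 0, 0, 0, 0, 0], [0, 0, -4.0, 0, 0, 0], [0, 0, -4.0, 0, 0, 0]]]'

```text
time: 12.32
position: [0.512, -0.1202, 0.2505]
tool_rot: [0.458, 0.537, -0.458, 0.541]
ft_force: [0.6, 0.7, -0.3]
grip_width: 0.0006
```

send_rows --steps '[[[0, 0, -4.0, 0, 0, 0], [0, 0, -4.0, 0, 0, 0], [0, 0, -4.0, 0, 0, 0], [0, 0, -4.0, 0, 0, 0], [0, 0, -4.0, 0, 0, 0], [0, 0, -4.0, 0, 0, 0], [0, 0, -4.0, 0, 0, 0], [0, 0, -4.0, 0, 0, 0]]]'

```text
time: 12.98
position: [0.4567, 0.2078, 0.2439]
tool_rot: [0.461, 0.538, -0.46, 0.535]
ft_force: [0.4, -0.4, -0.1]
grip_width: 0.0006
```

send_rows --steps '[[[0, 0, -4.0, 0, 0, 0], [0, 0, -4.0, 0, 0, 0], [0, 0, -2.0, 0, 0, 0], [0, 0, 0, 0, 0, 0], [0, 0, 0, 0, 0, 0]]]'

```text
time: 13.4
position: [0.4343, 0.3191, 0.2384]
tool_rot: [0.457, 0.544, -0.459, 0.533]
ft_force: [-0.1, 0.1, -0.1]
grip_width: 0.0004
```

```bash
python3 - <<'E'
from h import *
plan(*pose(.199,0,.116,0))
p,d=camera("side");cv2.imwrite("pics/s12.png",cv2.resize(p[190:340,240:420,::-1],None,fx=4,fy=4,interpolation=cv2.INTER_CUBIC))
p,d=camera("top");cv2.imwrite("pics/t12.png",cv2.resize(p[170:310,240:480,::-1],None,fx=3.3,fy=3.3,interpolation=cv2.INTER_CUBIC))
E
```

```text
shift now-frame cm [11.7   0.56 52.26] turn [-0.16 -0.1   0.12] ; shift in target frame [12.24 -0.45 52.14]
now disp frame mm -322.4 4.5 z 238.4 F [-0.06  0.06 -0.08] t 13.4 w 0.0004
```

View pics/s12.png

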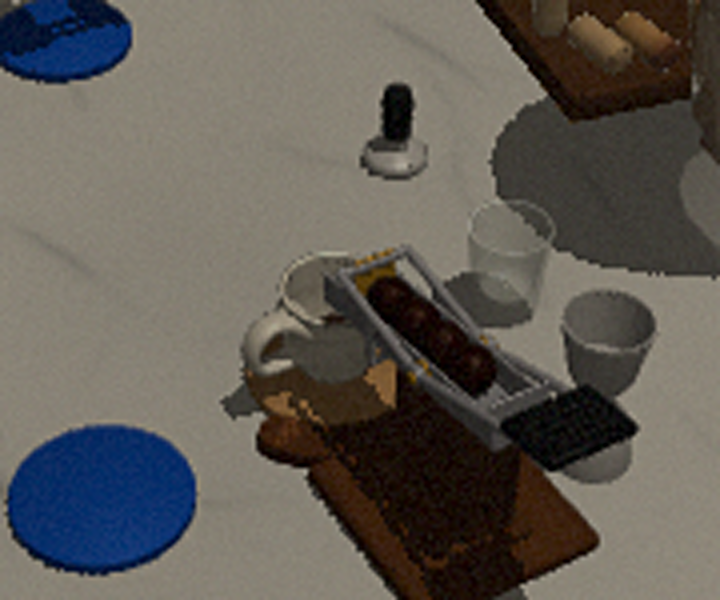

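View pics/t12.png

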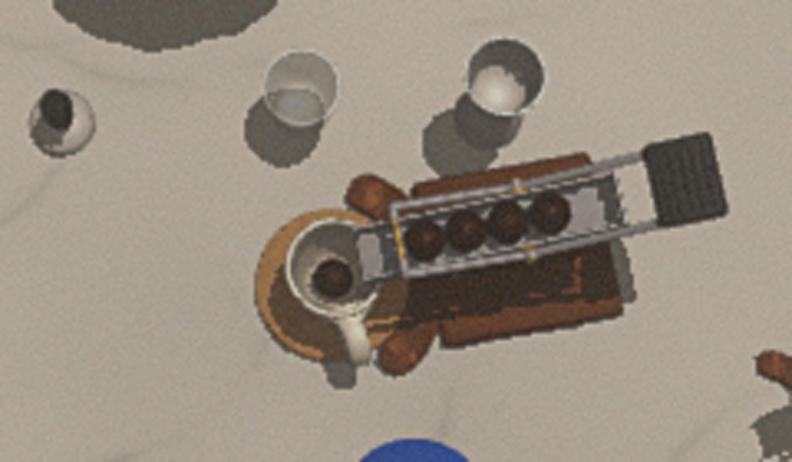

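One chocolate lies in the cup at (333,279), four remain in the chute behind the closed gate, the plate is up and the coaster is seated. The bystanders are where they were and the robot is clear, so I'm handing in.

```bash
python3 -c "
from rig import *
print(hand_in())"
```

```text
the job is handed in; nothing more can be done
None
```

The mocha cup is ready and the job is handed in, finished at about 13.5 s of the 48 s allowed.

- **Coaster:** I pushed it with two spread fingertips until it stopped moving, at about 3.6 N. The last measurement put its centre 3.3–4.5 mm past the recess origin. The given radii allow about 3.5 mm, so it is against the wall, with the cup centred on it. I took that measurement before the press; the last pictures show it still seated.
- **Chocolate:** I pressed the plate down onto its stop with closed fingertips, held it for a bit over half a second, then released it. The press peaked at about 30 N, more than it needed but under the 40 N limit. While I held the plate it eased up by about 3 mm, with the gate still open.
- **Last pictures:** One chocolate is in the cup, four are in the chute behind the closed gate, and the plate is back up. The jigger, shot glass and stopper look unmoved, and the arm is clear.
- **One oddity:** Midway through the push the wrist briefly read about 4 N upward and 4 N against the motion. The fingertips were probably pressing slightly on the coaster's edge or the worktop. It eased after I raised the tool a little, and I saw no effect on the result.

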